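# Restock a jar lane first-in-first-out past its T-slot follower

## Task

Restock the far lane of the jar rack first-in-first-out: slide its orange-finned follower back along the T-slot and out at the open end, and set it upright on its foot in the grey parts tray. Bring the old jars (black lids) right forward against the front stop, close up, then load every new jar (white lids) from the cardboard tray behind them in single file, upright and wholly inside the lane. Leave the other lane and the things around the rack alone.

Things in the scene. Friction and masses are not known exactly. Their poses are not given: they have to be found in the camera images.
- rack: Fixed aluminium stock rack, two parallel lanes along its y. The far lane (blue label on its front stop) is the job. The near lane, its centre line 108 mm nearer the robot (-x), holds two amber bottles and its own black-grey follower (fixed, top 86 mm above the table): leave alone. Origin: on the table, under the middle of the far lane; +y to the lanes' open ends, +x away from the robot.
- lane_front (a point): Front end of the far lane: on the deck (21 mm above the table), on the centre line, at the inner face of the white front stop (which rises 25 mm above the deck). y axis along the lane towards its open end, z up, x across, away from the robot. The lane is 56 mm wide between clear guide rails 6 mm thick that rise 14 mm above the deck.
- lane_open (a point): Open rear end of the far lane, on the deck and centre line, 364 mm from the front stop (seven jars in file take 350 mm). Along the deck's middle runs a T-slot, open only here: neck 16 mm wide between lips 6 mm thick, cavity below them 34 mm wide and 10 mm high, its floor 5 mm above the table. Beyond is bare table.
- follower: Sliding back stop of the far lane, 0.15 to 0.31 kg: steel T-foot 130 mm long (y), 30 wide, 7 high, held in the T-slot; 12 mm neck; white plate 46 mm wide above the deck; white paddle 50 mm wide, 80 mm high at the end facing the front stop (-y). Origin: centre of the foot's underside, z up. Slides freely; starts 262 to 290 mm from the front stop; the foot is out of the slot beyond 429 mm.
- follower_fin (a point): Grip point on the follower's orange fin, 60 mm above the follower's origin (foot underside). The fin is 20 mm thick (x), 80 mm long (y, centred here); its top is 21 mm above this point.
- old1: Jar of purple pigment, BLACK screw lid, white paper band, upright; straight-sided, 50 mm diameter, 60 mm tall, 0.12 to 0.19 kg, bottom-heavy. Origin: centre of its underside, z up. Old stock: starts in the far lane between front stop and follower, short of the front. One or two are present. An absent one has no pose.
- old2: Jar of purple pigment, BLACK screw lid, white paper band, upright; straight-sided, 50 mm diameter, 60 mm tall, 0.12 to 0.19 kg, bottom-heavy. Origin: centre of its underside, z up. Old stock: starts in the far lane between front stop and follower, short of the front. One or two are present. An absent one has no pose.
- new1: Jar of purple pigment, WHITE screw lid, white paper band, upright; straight-sided, 50 mm diameter, 60 mm tall, 0.12 to 0.19 kg, bottom-heavy. Origin: centre of its underside, z up. New stock: starts in the cardboard delivery tray, in one row along the tray's y, 6 mm or more apart. Four or five are present. An absent one has no pose.
- new2: Jar of purple pigment, WHITE screw lid, white paper band, upright; straight-sided, 50 mm diameter, 60 mm tall, 0.12 to 0.19 kg, bottom-heavy. Origin: centre of its underside, z up. New stock: starts in the cardboard delivery tray, in one row along the tray's y, 6 mm or more apart. Four or five are present. An absent one has no pose.
- new3: Jar of purple pigment, WHITE screw lid, white paper band, upright; straight-sided, 50 mm diameter, 60 mm tall, 0.12 to 0.19 kg, bottom-heavy. Origin: centre of its underside, z up. New stock: starts in the cardboard delivery tray, in one row along the tray's y, 6 mm or more apart. Four or five are present. An absent one has no pose.
- new4: Jar of purple pigment, WHITE screw lid, white paper band, upright; straight-sided, 50 mm diameter, 60 mm tall, 0.12 to 0.19 kg, bottom-heavy. Origin: centre of its underside, z up. New stock: starts in the cardboard delivery tray, in one row along the tray's y, 6 mm or more apart. Four or five are present. An absent one has no pose.
- new5: Jar of purple pigment, WHITE screw lid, white paper band, upright; straight-sided, 50 mm diameter, 60 mm tall, 0.12 to 0.19 kg, bottom-heavy. Origin: centre of its underside, z up. New stock: starts in the cardboard delivery tray, in one row along the tray's y, 6 mm or more apart. Four or five are present. An absent one has no pose.
- delivery_tray: Shallow open cardboard tray, fixed, 96 mm (x) by 310 mm (y), walls 4 mm thick and 22 mm high, floor 4 mm thick. Origin: centre of its underside. The new jars start in it. It stands beyond the rack, left or right of the parts tray.
- parts_tray: Shallow open grey plastic tray, fixed, empty, 120 mm (x) by 180 mm (y) outside, walls 4 mm thick and 26 mm high, floor 4 mm thick. Origin: centre of its underside. The follower goes here, its foot along the tray's long side (y), either way round.
- bottle1: Bystander: amber bottle with black cap, 42 mm diameter, 88 mm tall, in the near lane. Origin: underside centre.
- bottle2: Bystander: as bottle1, next to it.
- clay_pack1: Bystander: green pack of clay, 56 x 90 x 24 mm, on the table left of the rack. Origin: underside centre.
- clay_pack2: Bystander: red pack of clay, same size, lying on the green one.
- brush: Bystander: paint brush lying on the table left of the rack.
- tape_dispenser: Bystander: black tape dispenser, 30 x 110 mm, 60 mm tall, on the table right of the rack. Origin: underside centre.
There are look-alikes about, which are no part of the job. What is shaped like the new4 but red is not meant.

How it is judged (in metres and radians):
On the way:
1. the follower has been slid out of the T-slot and lifted clear of the deck (z of follower in the frame of lane_front above 0.012 m), for 0.2 s.
At the end, for the whole second after the job is handed in: Follower on its foot in the parts tray; every jar upright on the far lane's deck, centred within 12 mm, centre under 343 mm from the front stop. An old jar first, centre under 35 mm from the stop; a second old jar under 60 mm from it, centre to centre; the new ones behind (x of old1 in the frame of lane_front between -0.012 and 0.012 m and z of old1 in the frame of lane_front between -0.006 and 0.006 m and y of old1 in the frame of lane_front between 0.015 and 0.343 m and angle between each of old1, old2, new1, new2, new3, new4, new5, follower's own z axis and vertical below 0.12 rad and linear speed of each of old1, old2, new1, new2, new3, new4, new5, follower below 0.02 m/s and x of old2 in the frame of lane_front between -0.012 and 0.012 m and z of old2 in the frame of lane_front between -0.006 and 0.006 m and y of old2 in the frame of lane_front between 0.015 and 0.343 m and x of new1 in the frame of lane_front between -0.012 and 0.012 m and z of new1 in the frame of lane_front between -0.006 and 0.006 m and y of new1 in the frame of lane_front between 0.015 and 0.343 m and x of new2 in the frame of lane_front between -0.012 and 0.012 m and z of new2 in the frame of lane_front between -0.006 and 0.006 m and y of new2 in the frame of lane_front between 0.015 and 0.343 m and x of new3 in the frame of lane_front between -0.012 and 0.012 m and z of new3 in the frame of lane_front between -0.006 and 0.006 m and y of new3 in the frame of lane_front between 0.015 and 0.343 m and x of new4 in the frame of lane_front between -0.012 and 0.012 m and z of new4 in the frame of lane_front between -0.006 and 0.006 m and y of new4 in the frame of lane_front between 0.015 and 0.343 m and x of new5 in the frame of lane_front between -0.012 and 0.012 m and z of new5 in the frame of lane_front between -0.006 and 0.006 m and y of new5 in the frame of lane_front between 0.015 and 0.343 m and y of any of old1, old2 in the frame of lane_front below 0.035 m and (y of old1 in the frame of lane_front below 0.035 m or horizontal distance between old1 and old2 below 0.06 m) and (y of old2 in the frame of lane_front below 0.035 m or horizontal distance between old2 and old1 below 0.06 m) and x of follower in the frame of parts_tray between -0.045 and 0.045 m and y of follower in the frame of parts_tray between -0.03 and 0.03 m and z of follower in the frame of parts_tray below 0.012 m); the robot touches nothing.
It fails at once if a bystander (bottle, clay pack, brush, tape dispenser) is moved by more than 30 mm (distance of any of bottle1, bottle2, clay_pack1, clay_pack2, brush, tape_dispenser from where it was at the start of the episode above 0.03 m).
Of old1, old2 only 1 to 2 are there at a start; the rules pass over those that are not, and their reading is None.
Of new1, new2, new3, new4, new5 only 4 to 5 are there at a start; the rules pass over those that are not, and their reading is None.
At some moment in a run one of old1, old2, new1, new2, new3, new4, new5 may be knocked a few centimetres aside while the robot is not near it.
Once in a run the grip may slacken for a moment while it holds something.
It also fails if it takes over 210 s, if anything falls off the work surface, if the arm or the gripper's body presses on something with over 40 N, if the wrist force passes 120 N, or if a joint passes its speed limit or range.

## Robot

A 6-joint arm with a two-finger parallel gripper is mounted at the origin on the work surface. World frame = base frame: x ahead of the robot, y to its left, z up, the work surface at z = 0. Lengths are in mm, angles in rad, forces in N, time in s.
With the tool pointing down it reaches from about 325 to 875 mm from the base axis. Payload 4.4 kg.
Tool frame: the origin (TCP) lies at the very end of the fingers, on their centre line; the grasp point (between the pads) lies 19 mm behind it; z points along the fingers, y is the line along which they close (so a half turn about z gives the same grasp; the last joint's range is limited). The gripper opens to 85 mm and grips with 20 to 120 N. Pads are 22 mm wide; open, the fingers measure 114 mm over their backs; the gripper's body (76 mm by 85 mm) begins 54 mm behind the grasp point. The pads swing forward as they close: fully open they stand 13 mm farther back than shut.
Start: joints at [1, 0.207, 1.542, -0, 1.393, -0.15], TCP at [234.892, 524.836, 231.282] pointing down, gripper open.
Joint ranges: [-2.73, 2.73], [-0.86, 2.22], [0.23, 2.46], [-1.11, 4.25], [0.08, 2.63], [-2.82, 2.82]. Speed limits (rad/s): [2.79, 2.79, 3.14, 3.14, 3.14, 3.14].

## Interface

Orientations are given as a unit quaternion [w, x, y, z].
In Python, from workcell import * gives the robot as it stands.
- The arm moves only by the tool play_rows, never from a script. Its argument "increments" is a list of rows, each an object of numbers: "tx", "ty", "tz": the shift along the world's x, y, z in m; "rx", "ry", "rz": the turn, a rotation vector about the world's x, y, z in degrees. In form: [{"tx": .., "ty": .., "tz": .., "rx": .., "ry": .., "rz": ..}, ...]. A call has 1 to 10 rows; each row is the pose to reach, as a shift and turn from the pose commanded when the call began; what a row does not reach only later rows make up. A row lasts 1/8 s, in which the tool goes at most 62.5 mm and 10.7 degrees, less where a joint would pass 70% of its speed; a pose out of reach is approached as far as the arm can. A call with a gripper value outside its range is refused whole. "jaw" is the opening, from -1 (shut) to 1 (fully open), set as the call begins (left out, the last holds). The fingers move at their own pace and stop on an object; "newtons" is the grip in N (left out, the last holds). Time passes only in rows, so rows that repeat a pose let the fingers close. It gives the time, the measured TCP pose, the force, the opening and the grip force at its end, in the units of the state.
- state(): the state, without advancing time (a new reading comes with each control period).
- snapshot(name): name is "scene" or "top"; returns the picture (384x512x3 uint8, red, green, blue); there is no depth.
- camera_info(name): a dict with "mtx" (3x3 intrinsics, pixels), "k1" (the pictures are not rectified: a ray, as slopes to the right and down, at radius r is drawn at 1 + k1 r^2 times it, then the intrinsics apply), "R" (3x3) and "t" (3): a world point X has camera coordinates R X + t. Camera axes: x right, y down, z forward; pixel columns grow to the right and rows downward; lengths in mm; the calibration is good to about 2 mm. A picture is of the moment at which its call begins. camera_info takes no time and is no camera call.
- finish_job(): hands the job in; it is judged then, once.
Trained networks look in the newest picture that a camera, given by its name, has taken for a name from the list of things; names that differ only in an ending like _2 or _b are one class to them, and where a whole thing is asked for, a point or a joint stands for the part that bears it (a point fixed in the world has none). Each returns a list of dicts, best first, with "confidence" (0 to 1); they miss things now and then, are a little off and sometimes report something else, mostly with a low value. They report only what shows in the picture. A call takes as long as a camera call. They do not tell look-alikes from the thing itself.
- find_in(camera, label): "bbox" ([left, top, right, bottom] in pixels, round what is visible of it).
- cut_out(camera, label): "pixels" (384x512 bool, what is visible of it) and "bbox" ([left, top, right, bottom] in pixels, round what is visible of it).
The state is a dict: "time": time; "joints": joint angles; "dq": joint speeds; "joint_torque": joint torques, N m; "eef_pos": TCP position; "eef_rot": TCP orientation; "wrist_force": force on the tool from outside, world axes, zero at the start; "wrist_torque": the same for the moment, N m; "width": opening from 0.0 (shut) to 1.0 (fully open); "grip_force": force on a finger pad.
Only numpy, scipy, OpenCV 4.12 (cv2) and the standard library are available. Lean on these libraries where they do the work, as an engineer would, in place of code of your own. Each camera call takes 0.05 s, during which the arm holds its last target. There are 200 camera calls.

## Working session

There is one attempt and no reset: what is moved stays moved. The work goes in short steps, Python scripts to look and compute and a tool call to move; the robot and the scene stay as the last step left them, time stands still between calls to the robot, and variables do not carry over. Pictures are saved under pics/ and viewed, at most 14 in all, crops included, and the job is handed in when it is done.

Besides the shell and the picture viewer there is one more tool, called after "Emit:" as a command line: name --argument value ..., lists and objects as JSON in quotes. play_rows: Moves the arm, as the interface text tells. Its arguments: {"type":"object","properties":{"increments":{"type":"array","items":{"type":"object","properties":{"tx":{"type":"number"},"ty":{"type":"number"},"tz":{"type":"number"},"rx":{"type":"number"},"ry":{"type":"number"},"rz":{"type":"number"}}}},"jaw":{"type":"number"},"newtons":{"type":"number"}},"required":["increments"]}

```bash
ls; mkdir -p pics; cat > h.py <<'E'
from workcell import *
import numpy as np, cv2
def P(cam,X):
    c=camera_info(cam);X=np.atleast_2d(X)@np.array(c["R"]).T+np.array(c["t"])
    s=X[:,:2]/X[:,2:];r2=(s**2).sum(1,keepdims=True);s=s*(1+c["k1"]*r2)
    K=np.array(c["mtx"]);return s@K[:2,:2].T+K[:2,2]
def U(cam,uv,z):
    "pixel -> world point on plane z (mm)"
    c=camera_info(cam);K=np.array(c["mtx"]);R=np.array(c["R"]);t=np.array(c["t"])
    d=(np.atleast_2d(uv)-K[:2,2])@np.linalg.inv(K[:2,:2]).T;s=d.copy()
    for _ in range(20): s=d/(1+c["k1"]*(s**2).sum(1,keepdims=True))
    D=np.c_[s,np.ones(len(s))]@R;C=-R.T@t
    return C+D*((z-C[2])/D[:,2:])
def save(cam,n,crop=None,f=1):
    im=snapshot(cam)[:,:,::-1]
    if crop: a,b,c,d=crop;im=im[b:d,a:c]
    cv2.imwrite("pics/"+n,cv2.resize(im,None,fx=f,fy=f,interpolation=cv2.INTER_CUBIC))
E
python3 - <<'E'
from h import *
save("top","t0.png",None,1.5);save("scene","s0.png",None,1.5)
for c in("top","scene"):
    i=camera_info(c);print(c,i["mtx"],i["k1"],-np.array(i["R"]).T@np.array(i["t"]))
for l in["rack","follower","old1","new1","delivery_tray","parts_tray"]:
    print(l,[(np.round(d["bbox"]),round(d["confidence"],2)) for d in find_in("top",l)])
print(state())
E
```

```text
pics
top [[418.12870017   0.         262.9342378 ]
 [  0.         418.12870017 189.23598307]
 [  0.           0.           1.        ]] -0.08017746331422503 [ 424.20939701  -23.68424278 1150.36656497]
scene [[468.68330228   0.         246.35376978]
 [  0.         468.68330228 191.91501945]
 [  0.           0.           1.        ]] -0.10591185383006699 [1432.19347218  292.11194501  916.07482188]
rack [(array([210., 193., 350., 270.]), 0.82)]
follower [(array([219., 200., 266., 220.]), 0.93), (array([205., 128., 224., 150.]), 0.29)]
old1 [(array([284., 201., 303., 223.]), 0.57)]
new1 [(array([124., 111., 145., 133.]), 0.86), (array([178., 125., 200., 145.]), 0.7), (array([205., 129., 225., 154.]), 0.58), (array([224., 122., 250., 144.]), 0.56), (array([249., 127., 266., 149.]), 0.52), (array([209., 196., 348., 272.]), 0.49)]
delivery_tray [(array([158., 118., 270., 154.]), 0.56), (array([283., 200., 301., 223.]), 0.44)]
parts_tray [(array([277., 116., 344., 163.]), 0.91)]
{'time': 0.4, 'joints': array([ 9.99508643e-01,  2.06731171e-01,  1.54166744e+00,  2.41837881e-05,
        1.39349789e+00, -1.50492833e-01]), 'dq': array([ 0.00190159, -0.00228807, -0.00188211, -0.00303493, -0.00090065,
        0.00042919]), 'joint_torque': array([-2.03323184e-04, -3.82499778e+01, -2.91433686e+01, -2.11452648e-04,
        4.09186745e-03,  7.17925815e-06]), 'eef_pos': array([234.83257065, 524.76735446, 231.12755465]), 'eef_rot': array([-6.47807049e-05,  2.08850663e-01,  9.77947533e-01, -1.37934570e-04]), 'wrist_force': array([-0.52332172,  0.87840629, -0.01343598]), 'wrist_torque': array([ 0.03559711, -0.03211605, -0.03406902]), 'grip_force': 0.0, 'width': 0.9988130025471433}
```

View pics/t0.png

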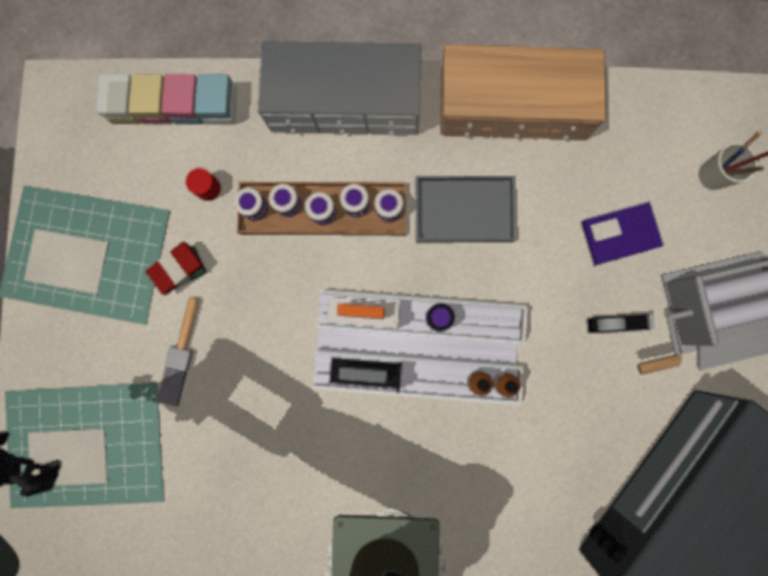

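View pics/s0.png

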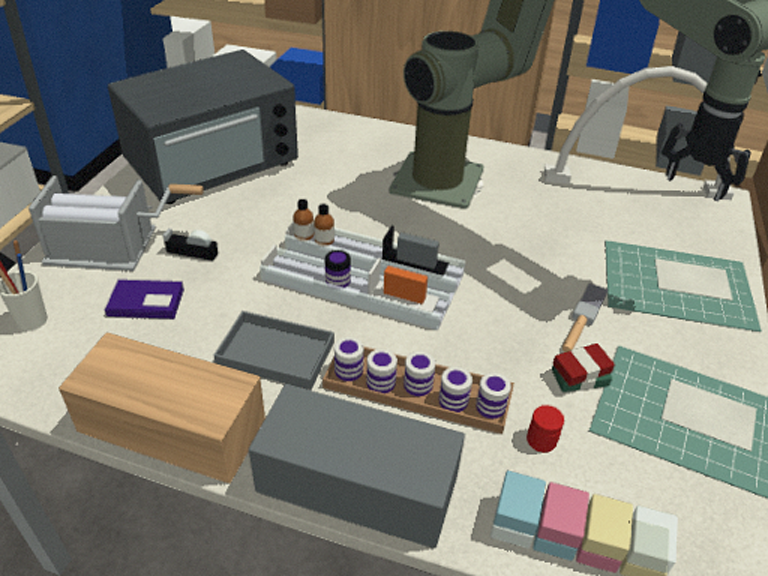

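Top view (1.5×): rack at (318–527, 290–400), far lane in the upper row with the orange fin at (360, 311) and one old jar (black lid) at (440, 317). There are five new jars at (248, 203), (283, 198), (319, 206), (354, 197) and (388, 203), and the parts tray is at (466, 209). The red cylinder at (203, 183) stands outside the tray and is the look-alike, so it is not part of the job. Next is one enlarged crop to confirm.

```bash
python3 - <<'E'
from h import *
im=snapshot("top")
np.save("t0.npy",im)
cv2.imwrite("pics/c1.png",cv2.resize(im[110:275,150:356][:,:,::-1],None,fx=3.6,fy=3.6,interpolation=cv2.INTER_CUBIC))
hsv=cv2.cvtColor(im,cv2.COLOR_RGB2HSV)
def blobs(m,amin):
    n,l,s,c=cv2.connectedComponentsWithStats(m.astype(np.uint8));return [(i,c[i],s[i]) for i in range(1,n) if s[i][4]>=amin],l
H,S,V=[hsv[:,:,i].astype(int) for i in range(3)]
b,l=blobs((H>4)&(H<16)&(S>170)&(V>150),60)
for i,c,s in b:
    pts=np.argwhere(l==i)[:,::-1].astype(np.float32);r=cv2.minAreaRect(pts);w=U("top",c,86)[0]
    q=U("top",pts,86)[:,:2];vv=np.linalg.svd(q-q.mean(0))[2][0];print("orange",c,s,w.round(1),"axis",np.degrees(np.arctan2(vv[1],vv[0])))
b,l=blobs((H>118)&(H<150)&(S>90),40)
for i,c,s in b: print("purple",c.round(1),s,U("top",c,64)[0].round(1),U("top",c,81)[0].round(1))
E
```

```text
orange [240.51685393 206.90449438] [226 203  30   8 178] [462.6  50.7  86. ] axis -92.14141951058872
purple [187.6 131.2] [183 127  10  10  79] [660.4 199.2  64. ] [656.7 195.8  81. ]
purple [235.6 131.2] [231 127  10  10  79] [663.2  71.7  64. ] [659.4  70.2  81. ]
purple [164.5 133.7] [160 129  10  10  82] [652.5 261.1  64. ] [648.9 256.6  81. ]
purple [258.7 134.7] [254 130  10  10  83] [655.2  10.4  64. ] [651.5   9.9  81. ]
purple [212.3 136.6] [208 132  10  10  81] [647.1 133.   64. ] [643.6 130.5  81. ]
purple [416.5 155.9] [ 389  136   52   40 1153] [ 609.9 -407.8   64. ] [ 607.  -401.8   81. ]
purple [293.5 210.9] [286 204  15  15 169] [456.6 -85.6  64. ] [456.1 -84.7  81. ]
```

View pics/c1.png

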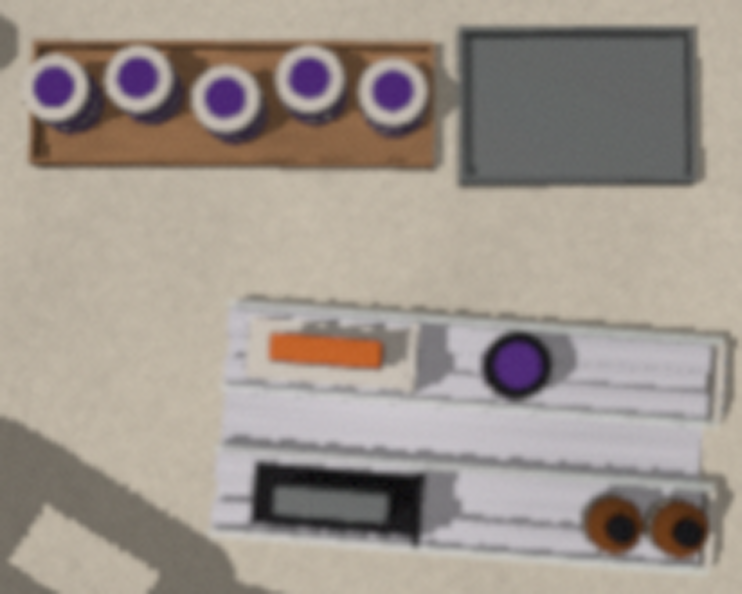

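The crop confirms five white-lidded jars in the cardboard tray, and one black-lidded old jar at crop (517, 365). The red look-alike is not in the tray. Next I fit the lane pose from the rail edges.

```bash
cat > lane.py <<'E'
from h import *
from scipy.optimize import least_squares
c=lambda *p:np.array(p)/3.6+[150,110]-0.36
# crop pixels of rail outer top corners / stop top
pix=c((237,299),(727,335),(222,386),(716,421),(224,447),(214,528),(712,568))
def model(p):
    x,y,a=p;u=np.array([np.cos(a),np.sin(a)]);v=np.array([-np.sin(a),np.cos(a)])
    L=lambda X,Y,z:np.r_[np.array([x,y])+X*u+Y*v,z]
    return L
pts=[(34,364,35),(34,-6,35),(-34,364,35),(-34,-6,35),(-74,364,35),(-142,364,35),(-142,-6,35)]
def res(p):
    L=model(p);return (P("top",np.array([L(*q) for q in pts]))-pix).ravel()
s=least_squares(res,[455,-190,0.0],loss="soft_l1")
if __name__=="__main__":
    print(s.x,np.degrees(s.x[2]),res(s.x).reshape(-1,2).round(2))
    L=model(s.x);im=np.load("t0.npy");F=5
    x0,y0=205,190;big=cv2.resize(im[y0:275,x0:360][:,:,::-1],None,fx=F,fy=F,interpolation=cv2.INTER_CUBIC)
    def ln(a,b,col):
        q=((P("top",np.array([L(*a),L(*b)]))-[x0,y0]+.5)*F).astype(int);cv2.line(big,tuple(map(int,q[0])),tuple(map(int,q[1])),col,1)
    for X in(34,28,-28,-34):ln((X,0,35),(X,364,35),(0,0,255))
    ln((-34,0,46),(34,0,46),(0,255,0));ln((-34,364,21),(34,364,21),(0,255,0));ln((0,0,21),(0,364,21),(255,0,0))
    cv2.imwrite("pics/l1.png",big)
    lf=s.x[:2];a=s.x[2];R=np.array([[np.cos(a),np.sin(a)],[-np.sin(a),np.cos(a)]])
    for w in([462.6,50.7],[456.1,-84.7]):print("lane coords",R@(np.array(w)-lf))
E
python3 lane.py
```

```text
[ 4.52593698e+02 -2.35022870e+02 -4.41989956e-02] -2.5324159055771966 [[-1.61 -0.75]
 [ 0.21 -1.07]
 [ 0.53  0.41]
 [ 1.83  0.51]
 [-1.21 -1.55]
 [-0.44  1.55]
 [ 0.53  0.5 ]]
lane coords [ -2.62802247 285.8859524 ]
lane coords [ -3.13907879 150.33098635]
```

View pics/l1.png

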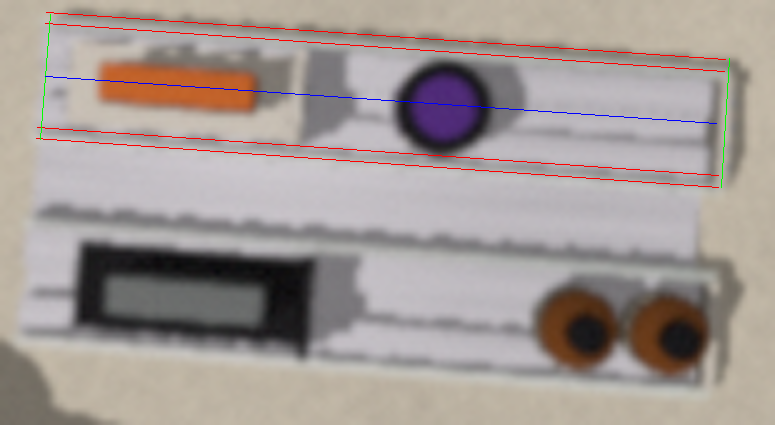

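Five new jars and one old jar are present. I refined the lane front to about (450.5, −230.5), yaw −2.5°, and the fin to (462.6, 50.7). Moving above the fin now.

Emit:
play_rows --increments '[{"tx": 0.025,"ty": -0.05,"tz": 0,"rz": -9},{"tx": 0.05,"ty": -0.105,"tz": 0,"rz": -18},{"tx": 0.077,"ty": -0.16,"tz": -0.01,"rz": -27},{"tx": 0.104,"ty": -0.215,"tz": -0.03,"rz": -36},{"tx": 0.13,"ty": -0.27,"tz": -0.05,"rz": -45},{"tx": 0.157,"ty": -0.325,"tz": -0.07,"rz": -54},{"tx": 0.184,"ty": -0.38,"tz": -0.09,"rz": -62},{"tx": 0.21,"ty": -0.435,"tz": -0.1,"rz": -68.4},{"tx": 0.228,"ty": -0.474,"tz": -0.1,"rz": -68.4},{"tx": 0.228,"ty": -0.474,"tz": -0.1,"rz": -68.4}]' --jaw 0.3 --newtons 70

```text
invalid input at $.increments[0]: expected keys tx, ty, tz, rx, ry, rz
```

Emit:
play_rows --increments '[{"tx": 0.025,"ty": -0.05,"tz": 0,"rx": 0,"ry": 0,"rz": -9},{"tx": 0.05,"ty": -0.105,"tz": 0,"rx": 0,"ry": 0,"rz": -18},{"tx": 0.077,"ty": -0.16,"tz": -0.01,"rx": 0,"ry": 0,"rz": -27},{"tx": 0.104,"ty": -0.215,"tz": -0.03,"rx": 0,"ry": 0,"rz": -36},{"tx": 0.13,"ty": -0.27,"tz": -0.05,"rx": 0,"ry": 0,"rz": -45},{"tx": 0.157,"ty": -0.325,"tz": -0.07,"rx": 0,"ry": 0,"rz": -54},{"tx": 0.184,"ty": -0.38,"tz": -0.09,"rx": 0,"ry": 0,"rz": -62},{"tx": 0.21,"ty": -0.435,"tz": -0.1,"rx": 0,"ry": 0,"rz": -68.4},{"tx": 0.228,"ty": -0.474,"tz": -0.1,"rx": 0,"ry": 0,"rz": -68.4},{"tx": 0.228,"ty": -0.474,"tz": -0.1,"rx": 0,"ry": 0,"rz": -68.4}]' --jaw 0.3 --newtons 70

```text
time: 1.7
eef_pos: [464.5, 47.9, 131.6]
eef_rot: [0.001, 0.724, 0.689, 0.0]
wrist_force: [-0.4, -0.5, 0.5]
width: 0.646
grip_force: 0.0
```

Emit:
play_rows --increments '[{"tx": 0,"ty": 0,"tz": -0.03,"rx": 0,"ry": 0,"rz": 0},{"tx": 0,"ty": 0,"tz": -0.06,"rx": 0,"ry": 0,"rz": 0},{"tx": 0,"ty": 0,"tz": -0.083,"rx": 0,"ry": 0,"rz": 0},{"tx": 0,"ty": 0,"tz": -0.083,"rx": 0,"ry": 0,"rz": 0}]'

```text
time: 2.2
eef_pos: [460.5, 52.0, 46.7]
eef_rot: [-0.002, 0.722, 0.692, -0.002]
wrist_force: [0.0, 0.2, -0.5]
width: 0.648
grip_force: 0.0
```

Emit:
play_rows --increments '[{"tx": 0,"ty": 0,"tz": 0,"rx": 0,"ry": 0,"rz": 0},{"tx": 0,"ty": 0,"tz": 0,"rx": 0,"ry": 0,"rz": 0},{"tx": 0,"ty": 0,"tz": 0,"rx": 0,"ry": 0,"rz": 0},{"tx": 0,"ty": 0,"tz": 0,"rx": 0,"ry": 0,"rz": 0}]' --jaw -1 --newtons 80

```text
time: 2.7
eef_pos: [464.3, 51.0, 49.7]
eef_rot: [0.001, 0.722, 0.691, 0.001]
wrist_force: [-0.6, 1.4, 6.8]
width: 0.221
grip_force: 78.9
```

Emit:
play_rows --increments '[{"tx": 0.0007,"ty": 0.015,"tz": 0,"rx": 0,"ry": 0,"rz": 0},{"tx": 0.0018,"ty": 0.04,"tz": 0,"rx": 0,"ry": 0,"rz": 0},{"tx": 0.003,"ty": 0.07,"tz": 0,"rx": 0,"ry": 0,"rz": 0},{"tx": 0.0044,"ty": 0.1,"tz": 0,"rx": 0,"ry": 0,"rz": 0},{"tx": 0.0057,"ty": 0.13,"tz": 0,"rx": 0,"ry": 0,"rz": 0},{"tx": 0.007,"ty": 0.16,"tz": 0,"rx": 0,"ry": 0,"rz": 0},{"tx": 0.0075,"ty": 0.17,"tz": 0,"rx": 0,"ry": 0,"rz": 0},{"tx": 0.0075,"ty": 0.17,"tz": 0,"rx": 0,"ry": 0,"rz": 0}]'

```text
time: 3.7
eef_pos: [469.8, 220.8, 47.8]
eef_rot: [-0.0, 0.722, 0.692, -0.001]
wrist_force: [-0.3, -1.0, -1.5]
width: 0.224
grip_force: 78.0
```

Emit:
play_rows --increments '[{"tx": 0,"ty": 0.01,"tz": 0.005,"rx": 0,"ry": 0,"rz": 0},{"tx": 0,"ty": 0.01,"tz": 0.03,"rx": 0,"ry": 0,"rz": 0},{"tx": 0,"ty": 0.01,"tz": 0.07,"rx": 0,"ry": 0,"rz": 0},{"tx": 0,"ty": 0.01,"tz": 0.12,"rx": 0,"ry": 0,"rz": 0},{"tx": 0,"ty": 0.01,"tz": 0.12,"rx": 0,"ry": 0,"rz": 0}]'

```text
time: 4.32
eef_pos: [474.3, 231.6, 173.7]
eef_rot: [0.003, 0.723, 0.691, 0.005]
wrist_force: [0.6, -0.2, -2.9]
width: 0.223
grip_force: 78.5
```

```bash
python3 - <<'E'
from h import *
c=np.array([(459,27),(697,27),(460,185),(695,185)])/3.6+[150,110]-0.36
w=U("top",c,26);print(w.round(1),w.mean(0))
save("scene","s1.png",(150,100,350,280),3)
d=find_in("top","follower");print([(x["bbox"],x["confidence"]) for x in d]);print(state()["eef_pos"])
E
```

```text
[[ 713.3  -37.7   26. ]
 [ 718.1 -219.    26. ]
 [ 591.8  -41.3   26. ]
 [ 596.4 -218.5   26. ]] [ 654.88866285 -129.13935445   26.        ]
[([216.1, 200.2, 264.9, 218.3], 0.69), ([275.6, 117.2, 346.1, 163.0], 0.61), ([122.8, 166.5, 136.1, 187.4], 0.59), ([204.0, 127.2, 224.6, 152.7], 0.24)]
[470.40208565 230.49843766 168.60802248]
```

View pics/s1.png

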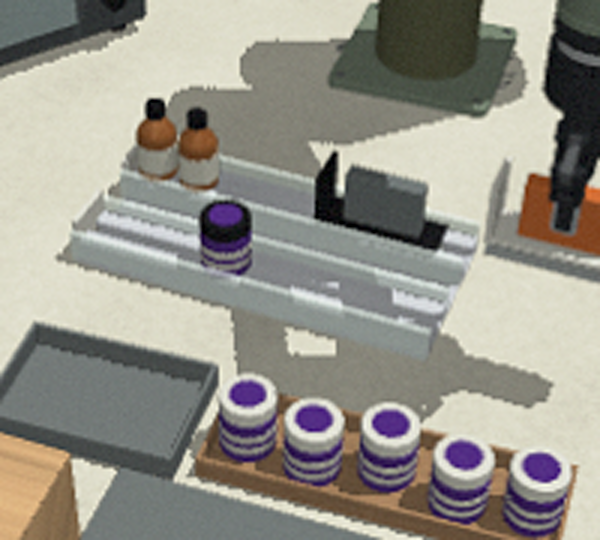

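Emit:
play_rows --increments '[{"tx": 0.022,"ty": -0.045,"tz": 0,"rx": 0,"ry": 0,"rz": 0},{"tx": 0.048,"ty": -0.095,"tz": 0,"rx": 0,"ry": 0,"rz": 0},{"tx": 0.075,"ty": -0.145,"tz": 0,"rx": 0,"ry": 0,"rz": 1},{"tx": 0.1,"ty": -0.195,"tz": 0,"rx": 0,"ry": 0,"rz": 2},{"tx": 0.126,"ty": -0.245,"tz": 0,"rx": 0,"ry": 0,"rz": 3},{"tx": 0.152,"ty": -0.295,"tz": 0,"rx": 0,"ry": 0,"rz": 4},{"tx": 0.174,"ty": -0.34,"tz": 0,"rx": 0,"ry": 0,"rz": 4},{"tx": 0.185,"ty": -0.36,"tz": 0,"rx": 0,"ry": 0,"rz": 4},{"tx": 0.185,"ty": -0.36,"tz": 0,"rx": 0,"ry": 0,"rz": 4}]'

```text
time: 5.55
eef_pos: [654.0, -130.8, 164.9]
eef_rot: [-0.002, 0.699, 0.715, -0.001]
wrist_force: [-1.1, 0.6, -1.8]
width: 0.227
grip_force: 78.5
```

Emit:
play_rows --increments '[{"tx": 0,"ty": 0,"tz": -0.03,"rx": 0,"ry": 0,"rz": 0},{"tx": 0,"ty": 0,"tz": -0.07,"rx": 0,"ry": 0,"rz": 0},{"tx": 0,"ty": 0,"tz": -0.1,"rx": 0,"ry": 0,"rz": 0},{"tx": 0,"ty": 0,"tz": -0.115,"rx": 0,"ry": 0,"rz": 0},{"tx": 0,"ty": 0,"tz": -0.119,"rx": 0,"ry": 0,"rz": 0},{"tx": 0,"ty": 0,"tz": -0.119,"rx": 0,"ry": 0,"rz": 0},{"tx": 0,"ty": 0,"tz": -0.119,"rx": 0,"ry": 0,"rz": 0}]'

```text
time: 6.42
eef_pos: [656.0, -129.2, 50.0]
eef_rot: [0.001, 0.698, 0.716, 0.0]
wrist_force: [-0.0, -0.7, -1.9]
width: 0.221
grip_force: 78.9
```

Emit:
play_rows --increments '[{"tx": 0,"ty": 0,"tz": -0.002,"rx": 0,"ry": 0,"rz": 0},{"tx": 0,"ty": 0,"tz": -0.003,"rx": 0,"ry": 0,"rz": 0},{"tx": 0,"ty": 0,"tz": -0.003,"rx": 0,"ry": 0,"rz": 0}]'

```text
time: 6.8
eef_pos: [656.3, -129.5, 48.7]
eef_rot: [0.001, 0.698, 0.716, 0.0]
wrist_force: [-1.4, 0.5, 6.8]
width: 0.225
grip_force: 80.2
```

Emit:
play_rows --increments '[{"tx": 0,"ty": 0,"tz": 0,"rx": 0,"ry": 0,"rz": 0},{"tx": 0,"ty": 0,"tz": 0,"rx": 0,"ry": 0,"rz": 0},{"tx": 0,"ty": 0,"tz": 0,"rx": 0,"ry": 0,"rz": 0},{"tx": 0,"ty": 0,"tz": 0.03,"rx": 0,"ry": 0,"rz": 0},{"tx": 0,"ty": 0,"tz": 0.08,"rx": 0,"ry": 0,"rz": 0},{"tx": 0,"ty": 0,"tz": 0.12,"rx": 0,"ry": 0,"rz": 0},{"tx": 0,"ty": 0,"tz": 0.12,"rx": 0,"ry": 0,"rz": 0}]' --jaw 0.3

```text
time: 7.68
eef_pos: [658.7, -130.2, 171.8]
eef_rot: [0.005, 0.698, 0.716, 0.002]
wrist_force: [-0.6, -0.1, 0.3]
width: 0.65
grip_force: 0.0
```

```bash
cat > jars.py <<'E'
from h import *
def look(tag=""):
    im=snapshot("top");hsv=cv2.cvtColor(im,cv2.COLOR_RGB2HSV);H,S,V=[hsv[:,:,i].astype(int) for i in range(3)]
    n,l,s,c=cv2.connectedComponentsWithStats(((H>118)&(H<150)&(S>90)).astype(np.uint8))
    for i in range(1,n):
        if 20<=s[i][4]<400:
            rack=c[i][1]>170;z=81 if rack else 64
            w=U("top",c[i],z)[0][:2];d=w-[450.5,-230.5]
            print("rack" if rack else "tray",c[i].round(1),s[i][4],"world",w.round(1),"lane",np.round([d[0]*.999-d[1]*.0442,d[0]*.0442+d[1]*.999],1) if rack else "")
    st=state();print(st["time"],st["eef_pos"].round(1))
if __name__=="__main__":look()
E
python3 jars.py; python3 -c "
from h import *
save('scene','s2.png',(110,80,350,290),3)"
```

```text
tray [187.6 131.1] 78 world [660.6 199.3] lane 
tray [235.5 131.1] 80 world [663.2  71.9] lane 
tray [164.4 133.7] 81 world [652.3 261.2] lane 
tray [258.7 134.7] 83 world [655.2  10.4] lane 
tray [212.3 136.6] 81 world [647.1 133. ] lane 
7.725 [ 656.8 -129.6  168.8]
```

View pics/s2.png

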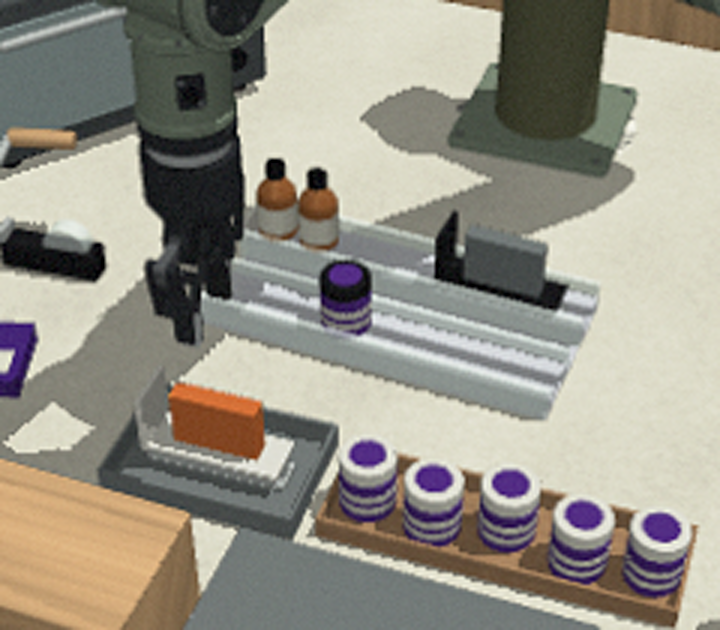

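The follower is upright in the parts tray (crop 215, 430), and the five new jars have not moved. Next I push the old jar forward with closed fingers, going in behind it.

Emit:
play_rows --increments '[{"tx": -0.05,"ty": 0.028,"tz": 0,"rx": 0,"ry": 0,"rz": 0},{"tx": -0.1,"ty": 0.055,"tz": 0,"rx": 0,"ry": 0,"rz": -2},{"tx": -0.15,"ty": 0.08,"tz": 0,"rx": 0,"ry": 0,"rz": -4},{"tx": -0.195,"ty": 0.106,"tz": 0,"rx": 0,"ry": 0,"rz": -4},{"tx": -0.196,"ty": 0.106,"tz": -0.01,"rx": 0,"ry": 0,"rz": -4},{"tx": -0.196,"ty": 0.106,"tz": -0.06,"rx": 0,"ry": 0,"rz": -4},{"tx": -0.196,"ty": 0.106,"tz": -0.11,"rx": 0,"ry": 0,"rz": -4},{"tx": -0.196,"ty": 0.106,"tz": -0.124,"rx": 0,"ry": 0,"rz": -4},{"tx": -0.196,"ty": 0.106,"tz": -0.124,"rx": 0,"ry": 0,"rz": -4}]' --jaw -1

```text
time: 8.9
eef_pos: [458.8, -23.2, 41.1]
eef_rot: [-0.001, 0.723, 0.691, -0.001]
wrist_force: [0.6, 0.1, 0.9]
width: 0.006
grip_force: 0.0
```

```bash
python3 jars.py
```

```text
tray [187.6 131.1] 78 world [660.6 199.3] lane 
tray [235.5 131.1] 80 world [663.2  71.9] lane 
tray [164.5 133.7] 82 world [652.5 261.1] lane 
tray [258.7 134.7] 83 world [655.2  10.4] lane 
tray [212.3 136.6] 81 world [647.1 133. ] lane 
8.95 [460.2 -23.5  42.5]
```

Emit:
play_rows --increments '[{"tx": -0.0006,"ty": -0.013,"tz": 0,"rx": 0,"ry": 0,"rz": 0},{"tx": -0.0012,"ty": -0.026,"tz": 0,"rx": 0,"ry": 0,"rz": 0},{"tx": -0.0018,"ty": -0.04,"tz": 0,"rx": 0,"ry": 0,"rz": 0},{"tx": -0.0024,"ty": -0.055,"tz": 0,"rx": 0,"ry": 0,"rz": 0},{"tx": -0.0031,"ty": -0.07,"tz": 0,"rx": 0,"ry": 0,"rz": 0},{"tx": -0.0038,"ty": -0.085,"tz": 0,"rx": 0,"ry": 0,"rz": 0},{"tx": -0.0044,"ty": -0.1,"tz": 0,"rx": 0,"ry": 0,"rz": 0},{"tx": -0.005,"ty": -0.115,"tz": 0,"rx": 0,"ry": 0,"rz": 0},{"tx": -0.0057,"ty": -0.128,"tz": 0,"rx": 0,"ry": 0,"rz": 0},{"tx": -0.006,"ty": -0.136,"tz": 0,"rx": 0,"ry": 0,"rz": 0}]'

```text
time: 10.2
eef_pos: [453.3, -160.0, 42.2]
eef_rot: [-0.0, 0.723, 0.691, -0.0]
wrist_force: [0.4, 0.5, 0.7]
width: 0.004
grip_force: 0.7
```

Emit:
play_rows --increments '[{"tx": 0,"ty": -0.003,"tz": 0,"rx": 0,"ry": 0,"rz": 0},{"tx": 0,"ty": -0.006,"tz": 0,"rx": 0,"ry": 0,"rz": 0},{"tx": 0,"ty": -0.009,"tz": 0,"rx": 0,"ry": 0,"rz": 0},{"tx": 0,"ty": -0.009,"tz": 0,"rx": 0,"ry": 0,"rz": 0}]'

```text
time: 10.7
eef_pos: [453.4, -168.3, 42.2]
eef_rot: [0.0, 0.722, 0.692, -0.0]
wrist_force: [0.2, 0.6, 0.2]
width: -0.0
grip_force: 0.0
```

Emit:
play_rows --increments '[{"tx": 0,"ty": -0.003,"tz": 0,"rx": 0,"ry": 0,"rz": 0},{"tx": 0,"ty": -0.005,"tz": 0,"rx": 0,"ry": 0,"rz": 0},{"tx": 0,"ty": -0.005,"tz": 0,"rx": 0,"ry": 0,"rz": 0}]'

```text
time: 11.08
eef_pos: [453.3, -171.0, 42.4]
eef_rot: [-0.002, 0.723, 0.691, 0.001]
wrist_force: [0.1, 8.1, 4.7]
width: 0.002
grip_force: 4.1
```

```bash
python3 -c "
from h import *
save('scene','s3.png',(110,80,350,290),3)"
```

```text
(no output)
```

View pics/s3.png

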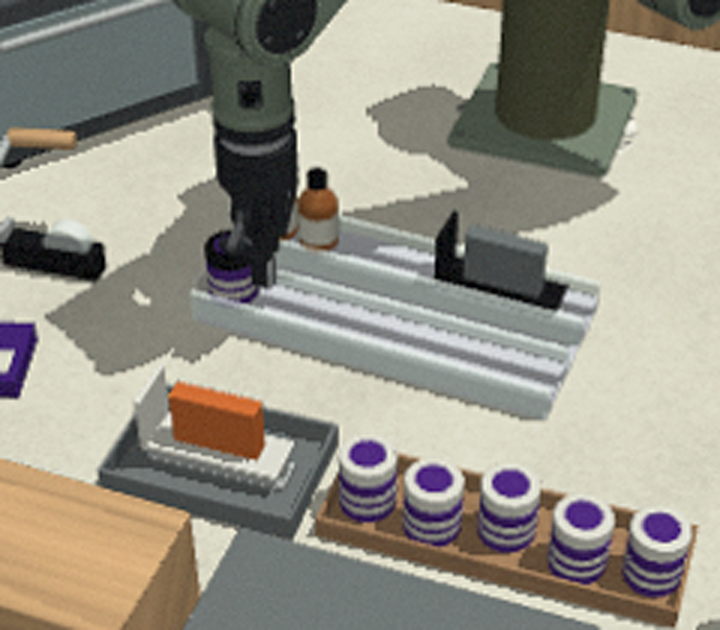

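The old jar is seated against the stop, with 8 N contact and its centre at about 25 mm. Now retreat and go to the first new jar, the rightmost one at (655, 10).

Emit:
play_rows --increments '[{"tx": 0.001,"ty": 0.02,"tz": 0,"rx": 0,"ry": 0,"rz": 0},{"tx": 0.002,"ty": 0.03,"tz": 0.05,"rx": 0,"ry": 0,"rz": 0},{"tx": 0.03,"ty": 0.06,"tz": 0.08,"rx": 0,"ry": 0,"rz": 0}]'

```text
time: 11.5
eef_pos: [483.4, -114.0, 123.8]
eef_rot: [0.001, 0.723, 0.691, -0.0]
wrist_force: [-0.1, 0.3, -0.5]
width: -0.001
grip_force: 0.0
```

Emit:
play_rows --increments '[{"tx": 0.04,"ty": 0.03,"tz": 0,"rx": 0,"ry": 0,"rz": 0},{"tx": 0.08,"ty": 0.06,"tz": 0,"rx": 0,"ry": 0,"rz": 0},{"tx": 0.12,"ty": 0.09,"tz": 0,"rx": 0,"ry": 0,"rz": 0},{"tx": 0.155,"ty": 0.115,"tz": 0,"rx": 0,"ry": 0,"rz": 0},{"tx": 0.1718,"ty": 0.1236,"tz": 0,"rx": 0,"ry": 0,"rz": 0},{"tx": 0.1718,"ty": 0.1236,"tz": 0,"rx": 0,"ry": 0,"rz": 0},{"tx": 0.1718,"ty": 0.1236,"tz": 0,"rx": 0,"ry": 0,"rz": 0}]' --jaw 0.8

```text
time: 12.38
eef_pos: [654.3, 9.9, 121.8]
eef_rot: [-0.0, 0.723, 0.691, -0.001]
wrist_force: [0.6, -1.0, -0.4]
width: 0.903
grip_force: 0.0
```

```bash
python3 jars.py
```

```text
tray [187.6 131.1] 78 world [660.6 199.3] lane 
tray [235.6 131.2] 79 world [663.2  71.7] lane 
tray [164.5 133.7] 82 world [652.5 261.1] lane 
rack [341.3 214.6] 170 world [ 449.9 -207. ] lane [-1.7 23.4]
12.425 [654.2   9.8 122. ]
```

Emit:
play_rows --increments '[{"tx": 0,"ty": 0,"tz": -0.04,"rx": 0,"ry": 0,"rz": 0},{"tx": 0,"ty": 0,"tz": -0.08,"rx": 0,"ry": 0,"rz": 0},{"tx": 0,"ty": 0,"tz": -0.095,"rx": 0,"ry": 0,"rz": 0},{"tx": 0,"ty": 0,"tz": -0.095,"rx": 0,"ry": 0,"rz": 0},{"tx": 0,"ty": 0,"tz": -0.095,"rx": 0,"ry": 0,"rz": 0}]'

```text
time: 13.05
eef_pos: [656.8, 10.0, 29.4]
eef_rot: [0.001, 0.723, 0.691, 0.001]
wrist_force: [0.7, -0.5, -0.3]
width: 0.902
grip_force: 0.0
```

Emit:
play_rows --increments '[{"tx": 0,"ty": 0,"tz": 0,"rx": 0,"ry": 0,"rz": 0},{"tx": 0,"ty": 0,"tz": 0,"rx": 0,"ry": 0,"rz": 0},{"tx": 0,"ty": 0,"tz": 0,"rx": 0,"ry": 0,"rz": 0},{"tx": 0,"ty": 0,"tz": 0,"rx": 0,"ry": 0,"rz": 0}]' --jaw -1 --newtons 60

```text
time: 13.55
eef_pos: [656.9, 10.3, 29.4]
eef_rot: [0.001, 0.722, 0.691, 0.001]
wrist_force: [-0.7, -0.9, 6.2]
width: 0.573
grip_force: 62.6
```

Emit:
play_rows --increments '[{"tx": 0,"ty": 0,"tz": 0.03,"rx": 0,"ry": 0,"rz": 0},{"tx": 0,"ty": 0,"tz": 0.08,"rx": 0,"ry": 0,"rz": 0},{"tx": -0.04,"ty": -0.03,"tz": 0.095,"rx": 0,"ry": 0,"rz": 0},{"tx": -0.08,"ty": -0.06,"tz": 0.095,"rx": 0,"ry": 0,"rz": 0},{"tx": -0.12,"ty": -0.092,"tz": 0.095,"rx": 0,"ry": 0,"rz": 0},{"tx": -0.16,"ty": -0.124,"tz": 0.095,"rx": 0,"ry": 0,"rz": 0},{"tx": -0.19,"ty": -0.148,"tz": 0.095,"rx": 0,"ry": 0,"rz": 0},{"tx": -0.2017,"ty": -0.157,"tz": 0.095,"rx": 0,"ry": 0,"rz": 0},{"tx": -0.2017,"ty": -0.157,"tz": 0.08,"rx": 0,"ry": 0,"rz": 0},{"tx": -0.2017,"ty": -0.157,"tz": 0.06,"rx": 0,"ry": 0,"rz": 0}]'

```text
time: 14.8
eef_pos: [454.8, -146.3, 86.8]
eef_rot: [0.001, 0.722, 0.692, 0.001]
wrist_force: [-0.6, -1.2, -0.5]
width: 0.571
grip_force: 62.7
```

Emit:
play_rows --increments '[{"tx": 0,"ty": 0,"tz": -0.015,"rx": 0,"ry": 0,"rz": 0},{"tx": 0,"ty": 0,"tz": -0.027,"rx": 0,"ry": 0,"rz": 0},{"tx": 0,"ty": 0,"tz": -0.035,"rx": 0,"ry": 0,"rz": 0},{"tx": 0,"ty": 0,"tz": -0.042,"rx": 0,"ry": 0,"rz": 0},{"tx": 0,"ty": 0,"tz": -0.042,"rx": 0,"ry": 0,"rz": 0}]'

```text
time: 15.42
eef_pos: [454.2, -146.7, 46.3]
eef_rot: [0.0, 0.722, 0.692, 0.0]
wrist_force: [-1.7, 1.6, 4.5]
width: 0.569
grip_force: 62.7
```

Emit:
play_rows --increments '[{"tx": 0,"ty": 0,"tz": 0,"rx": 0,"ry": 0,"rz": 0},{"tx": 0,"ty": 0,"tz": 0,"rx": 0,"ry": 0,"rz": 0},{"tx": 0,"ty": 0,"tz": 0,"rx": 0,"ry": 0,"rz": 0},{"tx": 0,"ty": 0,"tz": 0.04,"rx": 0,"ry": 0,"rz": 0},{"tx": 0,"ty": 0,"tz": 0.08,"rx": 0,"ry": 0,"rz": 0},{"tx": 0.04,"ty": 0.04,"tz": 0.08,"rx": 0,"ry": 0,"rz": 0},{"tx": 0.08,"ty": 0.08,"tz": 0.08,"rx": 0,"ry": 0,"rz": 0},{"tx": 0.12,"ty": 0.12,"tz": 0.08,"rx": 0,"ry": 0,"rz": 0},{"tx": 0.16,"ty": 0.165,"tz": 0.08,"rx": 0,"ry": 0,"rz": 0},{"tx": 0.2,"ty": 0.205,"tz": 0.08,"rx": 0,"ry": 0,"rz": 0}]' --jaw 0.8

```text
time: 16.68
eef_pos: [654.6, 60.1, 125.1]
eef_rot: [0.0, 0.722, 0.692, -0.0]
wrist_force: [0.6, -1.3, 0.5]
width: 0.903
grip_force: 0.0
```

```bash
python3 jars.py
```

```text
tray [164.4 133.7] 81 world [652.3 261.2] lane 
tray [212.3 136.6] 81 world [647.1 133. ] lane 
rack [317.7 212.6] 89 world [ 453.5 -146.6] lane [-0.7 83.9]
rack [341.2 214.7] 171 world [ 449.7 -206.7] lane [-1.8 23.7]
16.725 [659.1  65.5 125. ]
```

Emit:
play_rows --increments '[{"tx": 0.0097,"ty": 0.0133,"tz": 0,"rx": 0,"ry": 0,"rz": 0},{"tx": 0.0097,"ty": 0.0133,"tz": -0.02,"rx": 0,"ry": 0,"rz": 0},{"tx": 0.0097,"ty": 0.0133,"tz": -0.06,"rx": 0,"ry": 0,"rz": 0},{"tx": 0.0097,"ty": 0.0133,"tz": -0.09,"rx": 0,"ry": 0,"rz": 0},{"tx": 0.0097,"ty": 0.0133,"tz": -0.098,"rx": 0,"ry": 0,"rz": 0},{"tx": 0.0097,"ty": 0.0133,"tz": -0.098,"rx": 0,"ry": 0,"rz": 0}]'

```text
time: 17.48
eef_pos: [662.2, 70.8, 26.5]
eef_rot: [-0.001, 0.723, 0.691, -0.001]
wrist_force: [0.1, 0.7, -0.0]
width: 0.9
grip_force: 0.0
```

Emit:
play_rows --increments '[{"tx": 0,"ty": 0,"tz": 0,"rx": 0,"ry": 0,"rz": 0},{"tx": 0,"ty": 0,"tz": 0,"rx": 0,"ry": 0,"rz": 0},{"tx": 0,"ty": 0,"tz": 0,"rx": 0,"ry": 0,"rz": 0},{"tx": 0,"ty": 0,"tz": 0,"rx": 0,"ry": 0,"rz": 0}]' --jaw -1

```text
time: 17.98
eef_pos: [665.1, 71.6, 29.6]
eef_rot: [0.002, 0.722, 0.692, 0.001]
wrist_force: [0.2, -0.4, 6.8]
width: 0.57
grip_force: 62.8
```

Emit:
play_rows --increments '[{"tx": 0,"ty": 0,"tz": 0.03,"rx": 0,"ry": 0,"rz": 0},{"tx": 0,"ty": 0,"tz": 0.08,"rx": 0,"ry": 0,"rz": 0},{"tx": -0.04,"ty": -0.03,"tz": 0.095,"rx": 0,"ry": 0,"rz": 0},{"tx": -0.08,"ty": -0.06,"tz": 0.095,"rx": 0,"ry": 0,"rz": 0},{"tx": -0.12,"ty": -0.092,"tz": 0.095,"rx": 0,"ry": 0,"rz": 0},{"tx": -0.16,"ty": -0.124,"tz": 0.095,"rx": 0,"ry": 0,"rz": 0},{"tx": -0.195,"ty": -0.152,"tz": 0.095,"rx": 0,"ry": 0,"rz": 0},{"tx": -0.2072,"ty": -0.1613,"tz": 0.095,"rx": 0,"ry": 0,"rz": 0},{"tx": -0.2072,"ty": -0.1613,"tz": 0.08,"rx": 0,"ry": 0,"rz": 0},{"tx": -0.2072,"ty": -0.1613,"tz": 0.06,"rx": 0,"ry": 0,"rz": 0}]'

```text
time: 19.23
eef_pos: [457.4, -89.3, 86.9]
eef_rot: [0.001, 0.722, 0.692, 0.001]
wrist_force: [-0.6, 0.5, -1.9]
width: 0.571
grip_force: 62.8
```

Emit:
play_rows --increments '[{"tx": 0,"ty": 0,"tz": -0.015,"rx": 0,"ry": 0,"rz": 0},{"tx": 0,"ty": 0,"tz": -0.027,"rx": 0,"ry": 0,"rz": 0},{"tx": 0,"ty": 0,"tz": -0.035,"rx": 0,"ry": 0,"rz": 0},{"tx": 0,"ty": 0,"tz": -0.042,"rx": 0,"ry": 0,"rz": 0},{"tx": 0,"ty": 0,"tz": -0.042,"rx": 0,"ry": 0,"rz": 0}]'

```text
time: 19.85
eef_pos: [456.6, -89.6, 46.6]
eef_rot: [0.0, 0.722, 0.692, 0.0]
wrist_force: [-3.2, 2.4, 8.1]
width: 0.575
grip_force: 63.2
```

Emit:
play_rows --increments '[{"tx": 0,"ty": 0,"tz": 0,"rx": 0,"ry": 0,"rz": 0},{"tx": 0,"ty": 0,"tz": 0,"rx": 0,"ry": 0,"rz": 0},{"tx": 0,"ty": 0,"tz": 0,"rx": 0,"ry": 0,"rz": 0},{"tx": 0,"ty": 0,"tz": 0.04,"rx": 0,"ry": 0,"rz": 0},{"tx": 0,"ty": 0,"tz": 0.08,"rx": 0,"ry": 0,"rz": 0},{"tx": 0.04,"ty": 0.045,"tz": 0.08,"rx": 0,"ry": 0,"rz": 0},{"tx": 0.08,"ty": 0.09,"tz": 0.08,"rx": 0,"ry": 0,"rz": 0},{"tx": 0.12,"ty": 0.135,"tz": 0.08,"rx": 0,"ry": 0,"rz": 0},{"tx": 0.16,"ty": 0.18,"tz": 0.08,"rx": 0,"ry": 0,"rz": 0},{"tx": 0.1911,"ty": 0.2226,"tz": 0.08,"rx": 0,"ry": 0,"rz": 0}]' --jaw 0.8

```text
time: 21.1
eef_pos: [648.5, 134.7, 125.0]
eef_rot: [0.0, 0.722, 0.692, 0.0]
wrist_force: [0.3, -1.2, 0.9]
width: 0.9
grip_force: 0.0
```

```bash
python3 jars.py
```

```text
tray [165.6 133.6] 61 world [652.8 258. ] lane 
tray [186.9 132.2] 55 world [657.7 201.1] lane 
rack [295.3 211.1] 89 world [455.8 -89.2] lane [ -1.  141.4]
rack [317.7 212.5] 88 world [ 453.7 -146.6] lane [-0.5 83.9]
rack [341.3 214.6] 169 world [ 449.8 -206.9] lane [-1.7 23.5]
21.15 [651.5 140.4 125. ]
```

Emit:
play_rows --increments '[{"tx": 0,"ty": 0,"tz": 0,"rx": 0,"ry": 0,"rz": 0},{"tx": 0,"ty": 0,"tz": -0.02,"rx": 0,"ry": 0,"rz": 0},{"tx": 0,"ty": 0,"tz": -0.06,"rx": 0,"ry": 0,"rz": 0},{"tx": 0,"ty": 0,"tz": -0.09,"rx": 0,"ry": 0,"rz": 0},{"tx": 0,"ty": 0,"tz": -0.098,"rx": 0,"ry": 0,"rz": 0},{"tx": 0,"ty": 0,"tz": -0.098,"rx": 0,"ry": 0,"rz": 0}]'

```text
time: 21.9
eef_pos: [646.2, 132.1, 26.5]
eef_rot: [-0.001, 0.723, 0.691, -0.001]
wrist_force: [1.1, 0.2, 0.0]
width: 0.9
grip_force: 0.0
```

Emit:
play_rows --increments '[{"tx": 0,"ty": 0,"tz": 0,"rx": 0,"ry": 0,"rz": 0},{"tx": 0,"ty": 0,"tz": 0,"rx": 0,"ry": 0,"rz": 0},{"tx": 0,"ty": 0,"tz": 0,"rx": 0,"ry": 0,"rz": 0},{"tx": 0,"ty": 0,"tz": 0,"rx": 0,"ry": 0,"rz": 0}]' --jaw -1

```text
time: 22.4
eef_pos: [648.9, 133.1, 29.6]
eef_rot: [0.001, 0.722, 0.691, 0.002]
wrist_force: [0.6, -0.3, 6.5]
width: 0.572
grip_force: 62.8
```

Emit:
play_rows --increments '[{"tx": 0,"ty": 0,"tz": 0.03,"rx": 0,"ry": 0,"rz": 0},{"tx": 0,"ty": 0,"tz": 0.08,"rx": 0,"ry": 0,"rz": 0},{"tx": -0.04,"ty": -0.035,"tz": 0.095,"rx": 0,"ry": 0,"rz": 0},{"tx": -0.08,"ty": -0.07,"tz": 0.095,"rx": 0,"ry": 0,"rz": 0},{"tx": -0.12,"ty": -0.105,"tz": 0.095,"rx": 0,"ry": 0,"rz": 0},{"tx": -0.155,"ty": -0.136,"tz": 0.095,"rx": 0,"ry": 0,"rz": 0},{"tx": -0.18,"ty": -0.158,"tz": 0.095,"rx": 0,"ry": 0,"rz": 0},{"tx": -0.1885,"ty": -0.1657,"tz": 0.095,"rx": 0,"ry": 0,"rz": 0},{"tx": -0.1885,"ty": -0.1657,"tz": 0.08,"rx": 0,"ry": 0,"rz": 0},{"tx": -0.1885,"ty": -0.1657,"tz": 0.06,"rx": 0,"ry": 0,"rz": 0}]'

```text
time: 23.65
eef_pos: [460.0, -32.3, 86.8]
eef_rot: [0.001, 0.722, 0.692, 0.001]
wrist_force: [0.1, -0.2, -1.1]
width: 0.566
grip_force: 62.9
```

Emit:
play_rows --increments '[{"tx": 0,"ty": 0,"tz": -0.015,"rx": 0,"ry": 0,"rz": 0},{"tx": 0,"ty": 0,"tz": -0.027,"rx": 0,"ry": 0,"rz": 0},{"tx": 0,"ty": 0,"tz": -0.035,"rx": 0,"ry": 0,"rz": 0},{"tx": 0,"ty": 0,"tz": -0.042,"rx": 0,"ry": 0,"rz": 0},{"tx": 0,"ty": 0,"tz": -0.042,"rx": 0,"ry": 0,"rz": 0}]'

```text
time: 24.28
eef_pos: [459.2, -32.6, 46.5]
eef_rot: [0.0, 0.722, 0.692, 0.0]
wrist_force: [-3.5, 0.7, 7.1]
width: 0.572
grip_force: 63.3
```

Emit:
play_rows --increments '[{"tx": 0,"ty": 0,"tz": 0,"rx": 0,"ry": 0,"rz": 0},{"tx": 0,"ty": 0,"tz": 0,"rx": 0,"ry": 0,"rz": 0},{"tx": 0,"ty": 0,"tz": 0,"rx": 0,"ry": 0,"rz": 0},{"tx": 0,"ty": 0,"tz": 0.04,"rx": 0,"ry": 0,"rz": 0},{"tx": 0,"ty": 0,"tz": 0.08,"rx": 0,"ry": 0,"rz": 0},{"tx": 0.04,"ty": 0.04,"tz": 0.08,"rx": 0,"ry": 0,"rz": 0},{"tx": 0.08,"ty": 0.08,"tz": 0.08,"rx": 0,"ry": 0,"rz": 0}]' --jaw 0.8

```text
time: 25.15
eef_pos: [540.3, 47.7, 126.7]
eef_rot: [0.001, 0.723, 0.691, 0.001]
wrist_force: [0.5, -1.1, -0.8]
width: 0.901
grip_force: 0.0
```

```bash
python3 jars.py
```

```text
tray [187.6 131.1] 78 world [660.6 199.3] lane 
tray [164.5 133.7] 82 world [652.5 261.1] lane 
rack [273.1 209.5] 86 world [458.4 -32.5] lane [ -0.9 198.1]
rack [295.3 211.1] 88 world [455.8 -89.3] lane [ -1.  141.3]
rack [317.6 212.6] 89 world [ 453.5 -146.3] lane [-0.8 84.2]
rack [341.2 214.7] 173 world [ 449.7 -206.9] lane [-1.8 23.6]
25.2 [545.   52.6 126.6]
```

Emit:
play_rows --increments '[{"tx": 0.035,"ty": 0.043,"tz": 0,"rx": 0,"ry": 0,"rz": 0},{"tx": 0.07,"ty": 0.087,"tz": 0,"rx": 0,"ry": 0,"rz": 0},{"tx": 0.105,"ty": 0.13,"tz": 0,"rx": 0,"ry": 0,"rz": 0},{"tx": 0.122,"ty": 0.152,"tz": 0,"rx": 0,"ry": 0,"rz": 0},{"tx": 0.122,"ty": 0.152,"tz": -0.01,"rx": 0,"ry": 0,"rz": 0},{"tx": 0.122,"ty": 0.152,"tz": -0.04,"rx": 0,"ry": 0,"rz": 0},{"tx": 0.122,"ty": 0.152,"tz": -0.075,"rx": 0,"ry": 0,"rz": 0},{"tx": 0.122,"ty": 0.152,"tz": -0.098,"rx": 0,"ry": 0,"rz": 0},{"tx": 0.122,"ty": 0.152,"tz": -0.098,"rx": 0,"ry": 0,"rz": 0},{"tx": 0.122,"ty": 0.152,"tz": -0.098,"rx": 0,"ry": 0,"rz": 0}]'

```text
time: 26.45
eef_pos: [661.5, 199.1, 28.5]
eef_rot: [0.001, 0.723, 0.691, 0.001]
wrist_force: [0.0, 0.2, -0.4]
width: 0.899
grip_force: 0.0
```

Emit:
play_rows --increments '[{"tx": 0,"ty": 0,"tz": 0,"rx": 0,"ry": 0,"rz": 0},{"tx": 0,"ty": 0,"tz": 0,"rx": 0,"ry": 0,"rz": 0},{"tx": 0,"ty": 0,"tz": 0,"rx": 0,"ry": 0,"rz": 0},{"tx": 0,"ty": 0,"tz": 0,"rx": 0,"ry": 0,"rz": 0}]' --jaw -1

```text
time: 26.95
eef_pos: [662.3, 199.6, 29.5]
eef_rot: [0.001, 0.722, 0.691, 0.002]
wrist_force: [0.3, 0.1, 6.0]
width: 0.569
grip_force: 62.6
```

Emit:
play_rows --increments '[{"tx": 0,"ty": 0,"tz": 0.03,"rx": 0,"ry": 0,"rz": 0},{"tx": 0,"ty": 0,"tz": 0.08,"rx": 0,"ry": 0,"rz": 0},{"tx": -0.04,"ty": -0.035,"tz": 0.095,"rx": 0,"ry": 0,"rz": 0},{"tx": -0.08,"ty": -0.07,"tz": 0.095,"rx": 0,"ry": 0,"rz": 0},{"tx": -0.12,"ty": -0.105,"tz": 0.095,"rx": 0,"ry": 0,"rz": 0},{"tx": -0.16,"ty": -0.14,"tz": 0.095,"rx": 0,"ry": 0,"rz": 0},{"tx": -0.19,"ty": -0.167,"tz": 0.095,"rx": 0,"ry": 0,"rz": 0},{"tx": -0.1995,"ty": -0.1751,"tz": 0.095,"rx": 0,"ry": 0,"rz": 0},{"tx": -0.1995,"ty": -0.1751,"tz": 0.08,"rx": 0,"ry": 0,"rz": 0},{"tx": -0.1995,"ty": -0.1751,"tz": 0.06,"rx": 0,"ry": 0,"rz": 0}]'

```text
time: 28.2
eef_pos: [462.8, 24.7, 86.9]
eef_rot: [0.001, 0.722, 0.692, 0.001]
wrist_force: [-0.3, 0.1, -1.8]
width: 0.574
grip_force: 62.6
```

Emit:
play_rows --increments '[{"tx": 0,"ty": 0,"tz": -0.015,"rx": 0,"ry": 0,"rz": 0},{"tx": 0,"ty": 0,"tz": -0.027,"rx": 0,"ry": 0,"rz": 0},{"tx": 0,"ty": 0,"tz": -0.035,"rx": 0,"ry": 0,"rz": 0},{"tx": 0,"ty": 0,"tz": -0.042,"rx": 0,"ry": 0,"rz": 0},{"tx": 0,"ty": 0,"tz": -0.042,"rx": 0,"ry": 0,"rz": 0}]'

```text
time: 28.82
eef_pos: [461.7, 24.3, 46.5]
eef_rot: [0.0, 0.722, 0.692, 0.0]
wrist_force: [-3.9, 2.2, 6.8]
width: 0.57
grip_force: 62.9
```

Emit:
play_rows --increments '[{"tx": 0,"ty": 0,"tz": 0,"rx": 0,"ry": 0,"rz": 0},{"tx": 0,"ty": 0,"tz": 0,"rx": 0,"ry": 0,"rz": 0},{"tx": 0,"ty": 0,"tz": 0,"rx": 0,"ry": 0,"rz": 0},{"tx": 0,"ty": 0,"tz": 0.04,"rx": 0,"ry": 0,"rz": 0},{"tx": 0,"ty": 0,"tz": 0.08,"rx": 0,"ry": 0,"rz": 0},{"tx": 0.04,"ty": 0.04,"tz": 0.08,"rx": 0,"ry": 0,"rz": 0},{"tx": 0.08,"ty": 0.08,"tz": 0.08,"rx": 0,"ry": 0,"rz": 0}]' --jaw 0.8

```text
time: 29.7
eef_pos: [542.8, 104.7, 126.7]
eef_rot: [0.001, 0.723, 0.691, 0.001]
wrist_force: [0.2, -1.1, 0.1]
width: 0.902
grip_force: 0.0
```

```bash
python3 jars.py
```

```text
rack [251.3 207.8] 92 world [461.3  23.2] lane [ -0.4 254. ]
rack [273.2 209.5] 87 world [458.3 -32.6] lane [ -1. 198.]
rack [295.3 211.1] 89 world [455.9 -89.3] lane [ -0.8 141.3]
rack [317.7 212.6] 89 world [ 453.3 -146.6] lane [-0.9 84. ]
rack [341.3 214.6] 173 world [ 449.9 -206.9] lane [-1.6 23.5]
29.75 [547.6 109.6 126.5]
```

The last tray jar is not detected, so I check whether it is hidden or has been knocked aside.

```bash
python3 - <<'E'
from h import *
a=snapshot("top")[90:250,110:300];b=snapshot("scene")[170:384,200:484]
f=lambda i,h:cv2.resize(i,(int(i.shape[1]*h/i.shape[0]),h),interpolation=cv2.INTER_CUBIC)
cv2.imwrite("pics/k1.png",np.hstack([f(a,300),f(b,300)])[:,:,::-1])
E
```

```text
(no output)
```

View pics/k1.png

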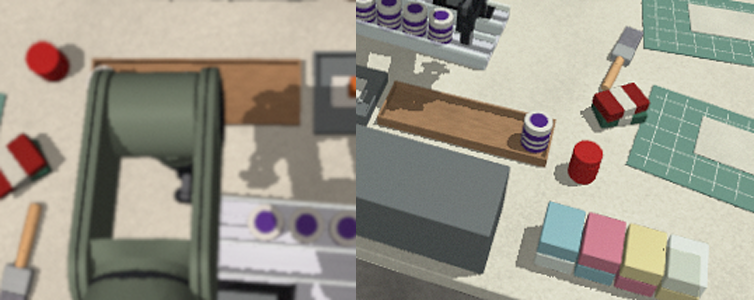

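Only hidden by the forearm: the jar still stands at the tray's end (scene crop 537, 130), with the red look-alike beside it outside the tray. I check its position from the scene camera.

```bash
python3 - <<'E'
from h import *
print(U("scene",[329.1,254.2],64), P("scene",[[652.5,261.1,64]]))
E
```

```text
[[651.84986629 258.60517022  64.        ]] [[330.05817951 254.64980575]]
```

Emit:
play_rows --increments '[{"tx": 0.03,"ty": 0.043,"tz": 0,"rx": 0,"ry": 0,"rz": 0},{"tx": 0.06,"ty": 0.087,"tz": 0,"rx": 0,"ry": 0,"rz": 0},{"tx": 0.095,"ty": 0.13,"tz": 0,"rx": 0,"ry": 0,"rz": 0},{"tx": 0.1114,"ty": 0.157,"tz": 0,"rx": 0,"ry": 0,"rz": 0},{"tx": 0.1114,"ty": 0.157,"tz": -0.01,"rx": 0,"ry": 0,"rz": 0},{"tx": 0.1114,"ty": 0.157,"tz": -0.04,"rx": 0,"ry": 0,"rz": 0},{"tx": 0.1114,"ty": 0.157,"tz": -0.075,"rx": 0,"ry": 0,"rz": 0},{"tx": 0.1114,"ty": 0.157,"tz": -0.098,"rx": 0,"ry": 0,"rz": 0},{"tx": 0.1114,"ty": 0.157,"tz": -0.098,"rx": 0,"ry": 0,"rz": 0},{"tx": 0.1114,"ty": 0.157,"tz": -0.098,"rx": 0,"ry": 0,"rz": 0}]'

```text
time: 31.1
eef_pos: [653.3, 261.0, 28.5]
eef_rot: [0.0, 0.723, 0.691, 0.001]
wrist_force: [1.1, -0.1, 0.1]
width: 0.902
grip_force: 0.0
```

Emit:
play_rows --increments '[{"tx": 0,"ty": 0,"tz": 0,"rx": 0,"ry": 0,"rz": 0},{"tx": 0,"ty": 0,"tz": 0,"rx": 0,"ry": 0,"rz": 0},{"tx": 0,"ty": 0,"tz": 0,"rx": 0,"ry": 0,"rz": 0},{"tx": 0,"ty": 0,"tz": 0,"rx": 0,"ry": 0,"rz": 0}]' --jaw -1

```text
time: 31.6
eef_pos: [654.1, 261.6, 29.6]
eef_rot: [0.001, 0.722, 0.691, 0.002]
wrist_force: [-0.1, 0.4, 6.2]
width: 0.57
grip_force: 62.8
```

Emit:
play_rows --increments '[{"tx": 0,"ty": 0,"tz": 0.03,"rx": 0,"ry": 0,"rz": 0},{"tx": 0,"ty": 0,"tz": 0.08,"rx": 0,"ry": 0,"rz": 0},{"tx": -0.04,"ty": -0.038,"tz": 0.095,"rx": 0,"ry": 0,"rz": 0},{"tx": -0.08,"ty": -0.076,"tz": 0.095,"rx": 0,"ry": 0,"rz": 0},{"tx": -0.12,"ty": -0.114,"tz": 0.095,"rx": 0,"ry": 0,"rz": 0},{"tx": -0.155,"ty": -0.147,"tz": 0.095,"rx": 0,"ry": 0,"rz": 0},{"tx": -0.18,"ty": -0.171,"tz": 0.095,"rx": 0,"ry": 0,"rz": 0},{"tx": -0.1894,"ty": -0.18,"tz": 0.095,"rx": 0,"ry": 0,"rz": 0},{"tx": -0.1894,"ty": -0.18,"tz": 0.08,"rx": 0,"ry": 0,"rz": 0},{"tx": -0.1894,"ty": -0.18,"tz": 0.06,"rx": 0,"ry": 0,"rz": 0}]'

```text
time: 32.85
eef_pos: [464.8, 81.8, 86.9]
eef_rot: [0.001, 0.722, 0.691, 0.001]
wrist_force: [0.1, 0.2, -0.5]
width: 0.569
grip_force: 62.9
```

Emit:
play_rows --increments '[{"tx": 0,"ty": 0,"tz": -0.015,"rx": 0,"ry": 0,"rz": 0},{"tx": 0,"ty": 0,"tz": -0.027,"rx": 0,"ry": 0,"rz": 0},{"tx": 0,"ty": 0,"tz": -0.035,"rx": 0,"ry": 0,"rz": 0},{"tx": 0,"ty": 0,"tz": -0.042,"rx": 0,"ry": 0,"rz": 0},{"tx": 0,"ty": 0,"tz": -0.042,"rx": 0,"ry": 0,"rz": 0}]'

```text
time: 33.48
eef_pos: [463.7, 81.3, 46.5]
eef_rot: [0.0, 0.722, 0.692, 0.0]
wrist_force: [-2.7, -0.4, 6.2]
width: 0.572
grip_force: 63.1
```

Emit:
play_rows --increments '[{"tx": 0,"ty": 0,"tz": 0,"rx": 0,"ry": 0,"rz": 0},{"tx": 0,"ty": 0,"tz": 0,"rx": 0,"ry": 0,"rz": 0},{"tx": 0,"ty": 0,"tz": 0,"rx": 0,"ry": 0,"rz": 0},{"tx": 0,"ty": 0,"tz": 0.04,"rx": 0,"ry": 0,"rz": 0},{"tx": 0,"ty": 0,"tz": 0.1,"rx": 0,"ry": 0,"rz": 0},{"tx": 0,"ty": 0.06,"tz": 0.12,"rx": 0,"ry": 0,"rz": 0},{"tx": -0.02,"ty": 0.12,"tz": 0.14,"rx": 0,"ry": 0,"rz": 0},{"tx": -0.05,"ty": 0.17,"tz": 0.15,"rx": 0,"ry": 0,"rz": 0},{"tx": -0.08,"ty": 0.22,"tz": 0.15,"rx": 0,"ry": 0,"rz": 0},{"tx": -0.08,"ty": 0.22,"tz": 0.15,"rx": 0,"ry": 0,"rz": 0}]' --jaw 0.8

```text
time: 34.72
eef_pos: [380.7, 304.2, 195.4]
eef_rot: [-0.0, 0.72, 0.694, 0.0]
wrist_force: [0.6, -0.2, -0.2]
width: 0.905
grip_force: 0.0
```

```bash
python3 jars.py; python3 -c "
from h import *
save('scene','s9.png',(110,80,350,290),3)"
```

```text
rack [228.9 206.5] 87 world [463.1  81. ] lane [ -1.2 311.8]
rack [251.2 207.9] 90 world [460.9  23.5] lane [ -0.9 254.2]
rack [273.  209.6] 84 world [458.2 -32.3] lane [ -1.  198.4]
rack [295.4 211.1] 87 world [455.7 -89.4] lane [ -1.1 141.1]
rack [317.8 212.6] 88 world [ 453.4 -146.7] lane [-0.8 83.8]
rack [341.3 214.7] 175 world [ 449.7 -206.9] lane [-1.9 23.6]
34.775 [381.9 302.5 195.2]
```

View pics/s9.png

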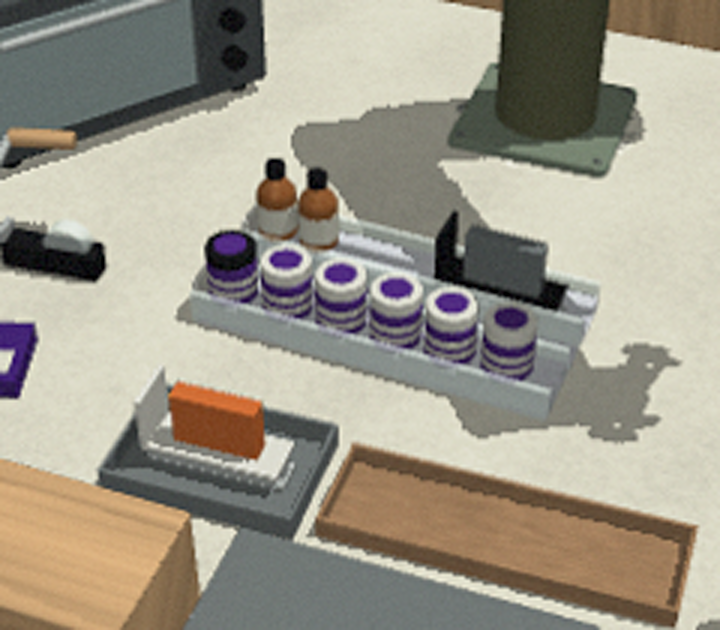

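The picture shows the black-lidded jar at the stop (crop 232, 265), with five white-lidded jars in single file behind it, upright in the lane. The follower stands on its foot in the grey tray, the cardboard tray is empty, and the arm is clear, so I hand the job in.

```bash
python3 -c "
from workcell import *
print(finish_job())"
```

```text
the job is handed in; nothing more can be done
None
```

The far lane is restocked and the job handed in at about 35 s: the last pictures show the follower upright in the grey tray, the one old jar against the front stop and all five new jars upright in file behind it, though the hand-in returned no verdict.

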